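# Refit the pulled-off gas hob knob on its D-shaft and hold it pressed

## Robot

A 6-joint arm with a two-finger parallel gripper is mounted at the origin on the work surface. World frame = base frame: x ahead of the robot, y to its left, z up, the work surface at z = 0. Lengths are in m, angles in degrees, forces in N, time in s.
With the tool pointing down it reaches from about 0.25 to 0.8 m from the base axis. Payload 8.5 kg.
Tool frame: the origin (TCP) lies midway between the tips of the shut fingers; the grasp point (between the pads) lies 19 mm behind it; z points along the fingers, y is the line along which they close (so a half turn about z gives the same grasp; the last joint's range is limited). The gripper opens to 85 mm and grips with 20 to 120 N. Pads are 22 mm wide; open, the fingers measure 114 mm over their backs; the gripper's body (76 mm by 85 mm) begins 54 mm behind the grasp point. The pads swing forward as they close: fully open they stand 13 mm farther back than shut.
Start: joints at [-68.526, 13.648, -0.773, 75.585, 0, 90], TCP at [0.192, -0.489, 0.231] pointing down, gripper open.
Joint ranges: [-152.45, 152.45], [-59.26, 108.67], [-65.41, 83.53], [-104.44, 129.93], [-82.83, 76.93], [-180, 180]. Speed limits (degrees/s): [127.2, 127.2, 159.86, 180, 180, 180].

## Interface

Orientations are given as [roll, pitch, yaw] about the fixed x, y, z axes, in that order (R = Rz(yaw) Ry(pitch) Rx(roll)).
In Python, from bench import manip gives the robot as it stands.
- The arm moves only by the tool jog_arm, never from a script. Its argument "plan" is a list that holds one entry, the list of rows, each a list of 7 numbers: the shift along the tool's x, y, z in m, then the turn, a rotation vector about the tool's x, y, z in rad, then the finger opening in m, from 0 to 0.0854. In form: [[[x, y, z, wx, wy, wz, claw], ...]]. A call has 1 to 10 rows; each row is the pose to reach, as a shift and turn from the pose commanded when the call began, along the tool's axes at that moment; what a row does not reach only later rows make up. A row lasts 1/8 s, in which the tool goes at most 62.5 mm and 10.7 degrees, less where a joint would pass 70% of its speed; a pose out of reach is approached as far as the arm can. A call with a gripper value outside its range is refused whole. The fingers move at their own pace and stop on an object; "grip_force" is the grip in N (left out, the last holds). Time passes only in rows, so rows that repeat a pose let the fingers close. It gives the time, the measured TCP pose, the force, the opening and the grip force at its end, in the units of the state.
- manip.read_state(): the state, without advancing time (a new reading comes with each control period).
- manip.read_camera(name): name is "scene" or "side" or "wrist"; returns a dict with "frame" (480x640x3 uint8, blue, green, red), "intrinsics" (3x3 intrinsics, pixels), "T" (4x4, takes a point from camera to world coordinates). Camera axes: x right, y down, z forward; pixel columns grow to the right and rows downward; lengths in m; the calibration is good to about 2 mm. The wrist camera is an equidistant fisheye: a pixel r from the principal point sees the ray r / f radians off the axis. A picture is of the moment at which its call begins. There is no depth.
- manip.job_done(): hands the job in; it is judged then, once.
Trained networks look in a picture, given as the dict that the camera call returned (one of the last four; its "shot" number tells which), for a name from the list of things; names that differ only in an ending like _2 or _b are one class to them, and where a whole thing is asked for, a point or a joint stands for the part that bears it (a point fixed in the world has none). Each returns a list of dicts, best first, with "p" (0 to 1); they miss things now and then, are a little off and sometimes report something else, mostly with a low value. They report only what shows in the picture. A call takes as long as a camera call.
- manip.search_frame(picture, target): "pixel" ([column, row] in pixels, amid what is visible of it).
- manip.masks_of(picture, target): "mask" (480x640 bool, what is visible of it) and "pixel" ([column, row] in pixels, amid what is visible of it).
The state is a dict: "time_s": time; "joint_pos": joint angles; "dq": joint speeds; "joint_torque": joint torques, N m; "position": TCP position; "ee_rot": TCP orientation; "force": force on the tool from outside, world axes, zero at the start; "torque": the same for the moment, N m; "gripper_width": finger opening in m; "finger_force": force on a finger pad.
Only numpy, scipy, OpenCV 4.12 (cv2) and the standard library are available. Lean on these libraries where they do the work, as an engineer would, in place of code of your own. Each camera call takes 0.05 s, during which the arm holds its last target. There are 200 camera calls.

## Task

One of the hob's two knobs was pulled off for cleaning and lies on the blue saucer. Pick it up, turn it so that the flat in its socket matches the flat of the bare D-shaft, push it fully home on the shaft, then press it in as far as the tap goes, as when holding in the igniter. Keep it pressed: finish still holding the knob pushed in, do not let go, and leave the other knob and the other things where they are.

Things in the scene. Friction and masses are not known exactly. Their poses are not given: they have to be found in the camera images.
- knob_center (a point): Centre (half-way up) of the loose black plastic knob, standing socket down on the saucer; 30 mm high, 0.05 kg. Round skirt 42 mm across, 8 mm high; above it a bar grip 16 mm wide (y), 22 mm high, running along x from -19.5 mm (blunt tail) to +26 mm (pointed nose that overhangs the skirt, thin white line on top). z up
- knob_nose (a point): tip of that knob's nose, 26 mm from its axis and half-way up; same axes
- knob_seat (a point): Middle of the closed inner end of that knob's socket, on its axis, 14 mm above its underside; same axes. The socket opens in the middle of the underside: a D-shaped hole 11 mm across and 14 mm deep; its flat lies on the nose (+x) side, 2 mm from the axis; its mouth is slightly countersunk
- shaft_tip (a point): Top centre of the bare upright brass tap shaft, 23 mm above the hob's top; z up. D-shaped: 10 mm across, 6.5 mm across the flat (1.5 mm from the axis), which faces +x; the top edge is chamfered 0.7 mm. It does not turn. Both taps are at off: flat and fitted knob's nose face alike, away from the hob's front edge, so both noses are parallel once the knob is on
- shaft (a joint): How far the bare tap's shaft is pressed down, m: 0 at rest, 0.005 fully in. A spring resists with 5 N at the start and 9 N at the end of the travel and lifts it when let go. A seated knob's underside is 9 mm above the hob's top at rest, 4 mm when fully in
- hob: Grey enamelled two-burner gas hob, 510 mm (x) by 290 mm (y), top 8 mm above the worktop. Origin on the worktop, midway between its taps; +x points from its front edge (55 mm before the taps) to the burners. The taps stand at y = +50 and -50 mm; either may be the bare one. Pan supports 51 mm high begin 52 mm beyond the taps
- fitted_top (a point): centre of the top of the identical knob that is still on the other tap, 39 mm above the hob's top; +x towards its nose
- fitted_knob (a joint): how far that fitted knob is pressed in, m (0 at rest, to 0.005)
- saucer: blue ceramic saucer, 140 mm across, rim 12.5 mm high, on a 2 mm liner; its inner floor is 4 mm above its underside (the origin) and flat to 42 mm from its centre
- mate: grey enamel mate cup, 82 mm across, 81 mm high; origin at the centre of its underside
- bombilla: polished steel bombilla (drinking straw), 190 mm long, lying along its x; origin on the liner at mid-length
- yerbera: clear acrylic canister with a ribbed twist cap, 106 mm across, 169 mm high; origin at the centre of its underside
- sugar_bowl: white lidded sugar bowl, 80 mm across, 95 mm high; origin at the centre of its underside
- teaspoon: steel teaspoon, 140 mm long, lying along its x; origin on the worktop at mid-length
- gas_lighter: hand lighter, black handle with steel barrel, 240 mm long, lying along its x

How it is judged (in metres and radians):
On the way, in this order (a step that is already met when the one before it is completed fails the run):
1. the knob is lifted off the saucer (height (world z) of knob_center above 0.038 m), for 0.05 s.
2. the knob is seated on the shaft, flat to flat (horizontal distance between knob_seat and shaft_tip below 0.0025 m and z of knob_seat in the frame of shaft_tip below 0.003 m and x of knob_nose in the frame of shaft_tip above 0.022 m), for 0.1 s.
At the end, for the whole second after the job is handed in: The knob is on the bare shaft with its flat on the shaft's flat (nose within about 18 degrees of the flat's direction), upright, its socket end within 2 mm of the shaft's tip, and the shaft is held pressed in by more than 3.5 of its 5 mm by the gripper's fingers, which are still on the knob (horizontal distance between knob_seat and shaft_tip below 0.0025 m and z of knob_seat in the frame of shaft_tip below 0.002 m and x of knob_nose in the frame of shaft_tip above 0.022 m and y of knob_nose in the frame of shaft_tip between -0.008 and 0.008 m and angle between knob_center's own z axis and vertical below 0.12 rad and value of joint shaft above 0.0035 m and contact force between the fingers and knob above 2 N and contact force between knob and shaft above 4 N); the arm keeps its last pose, push and grip.
It fails at once if the other, fitted knob is pressed in (value of joint fitted_knob above 0.0025 m).
It fails at once if the saucer or a bystander is moved by more than 3 cm or knocked over (distance of any of saucer, mate, bombilla, yerbera, sugar_bowl, teaspoon, gas_lighter from where it was at the start of the episode above 0.03 m or angle between any of mate, yerbera, sugar_bowl's own z axis and vertical above 0.5 rad).
It also fails if it takes over 43 s, if anything falls off the work surface, if the arm or the gripper's body presses on something with over 40 N, if the wrist force passes 120 N, or if a joint passes its speed limit or range.

## Working session

There is one attempt and no reset: what is moved stays moved. The work goes in short steps, Python scripts to look and compute and a tool call to move; the robot and the scene stay as the last step left them, time stands still between calls to the robot, and variables do not carry over. Pictures are saved under pics/ and viewed, at most 10 in all, crops included, and the job is handed in when it is done.

Besides the shell and the picture viewer there is one more tool, called after "Emit:" as name([rows], argument=value, ...), one row to a line, values as JSON. jog_arm: Moves the arm, as the interface text tells. Its arguments: {"type":"object","properties":{"plan":{"type":"array"},"grip_force":{"type":"number"}},"required":["plan"]}

```bash
mkdir -p pics; ls; python3 - <<'E'
from bench import manip
import cv2
s=manip.read_state();print({k:s[k] for k in('time_s','position','ee_rot','force','gripper_width')})
for n in('scene','side','wrist'):
    p=manip.read_camera(n);cv2.imwrite(f'pics/{n}0.png',p['frame'])
    print(n,p['intrinsics'].tolist() if hasattr(p['intrinsics'],'tolist') else p['intrinsics'],p['T'])
    for t in('knob_center','knob_nose','shaft_tip','fitted_top','saucer','hob'):
        print(t,[(d['pixel'],round(d['p'],2)) for d in manip.search_frame(p,t)][:3])
E
```

```text
pics
{'time_s': 0.0, 'position': array([ 0.19204104, -0.48818537,  0.23069124]), 'ee_rot': array([-1.79919552e+02, -1.70612685e-03,  2.14742778e+01]), 'force': array([ 0.08709195,  0.14198136, -0.28735117]), 'gripper_width': 0.08577900032381693}
scene [[528.6893764161978, 0.0, 308.52008492708944], [0.0, 528.6893764161978, 246.7601059228545], [0.0, 0.0, 1.0]] [[-0.59962003  0.46904402 -0.64842388  1.46326205]
 [ 0.80027998  0.348608   -0.48787747  0.66083579]
 [-0.00279026 -0.81146175 -0.58439887  0.90181303]
 [ 0.          0.          0.          1.        ]]
knob_center [([274.4, 244.5], 0.72), ([416.3, 295.7], 0.45)]
knob_nose [([423.2, 292.4], 0.73)]
shaft_tip []
fitted_top [([272.4, 242.5], 0.56), ([462.2, 346.8], 0.24)]
saucer [([423.8, 294.2], 0.96)]
hob [([192.7, 271.7], 0.67)]
side [[483.76109126633406, 0.0, 325.181136173989], [0.0, 483.76109126633406, 238.39809247188714], [0.0, 0.0, 1.0]] [[-0.96382198 -0.13661513  0.2288744   0.26649489]
 [-0.26547403  0.56896624 -0.77833216  0.92263294]
 [-0.02388986 -0.81093386 -0.58464994  0.76878855]
 [ 0.          0.          0.          1.        ]]
knob_center [([320.3, 340.2], 0.59), ([411.0, 165.4], 0.47)]
knob_nose [([317.2, 340.3], 0.79)]
shaft_tip [([328.4, 352.0], 0.29)]
fitted_top [([344.6, 217.0], 0.55)]
saucer [([322.2, 350.9], 0.57)]
hob [([293.7, 198.1], 0.78), ([305.4, 461.6], 0.62)]
wrist [[371.64829954431775, 0.0, 319.75349945772354], [0.0, 371.64829954431775, 232.3624338388188], [0.0, 0.0, 1.0]] [[ 3.64721865e-01 -8.87365867e-01 -2.82063431e-01  2.64477844e-01]
 [-9.31116480e-01 -3.47503542e-01 -1.10740188e-01 -4.60676430e-01]
 [ 2.49022042e-04  3.03023277e-01 -9.52983122e-01  3.74332104e-01]
 [ 0.00000000e+00  0.00000000e+00  0.00000000e+00  1.00000000e+00]]
knob_center []
knob_nose []
shaft_tip []
fitted_top []
saucer []
hob []
```

View pics/scene0.png

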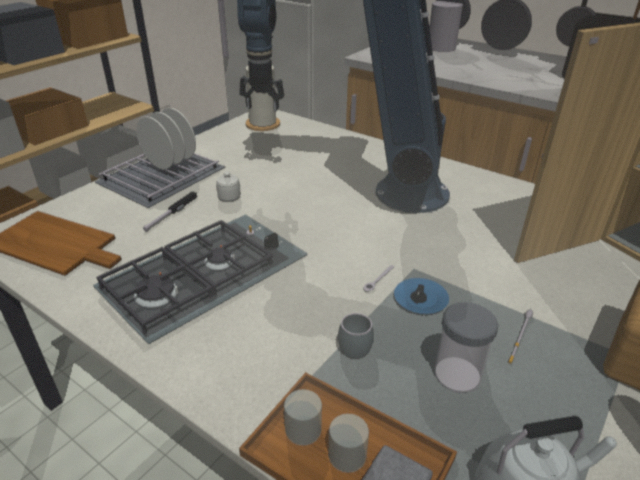

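View pics/side0.png

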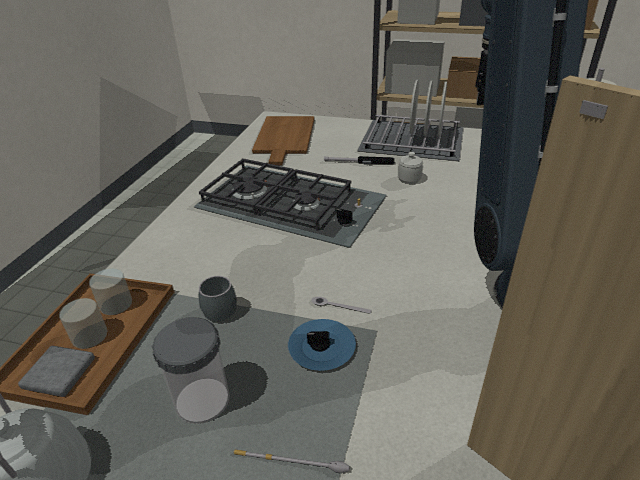

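The scene view shows the loose knob on the saucer at about (419,293), the fitted knob at (270,241) and the brass shaft at about (250,230). In the side view they are at (318,340), (345,217) and about (360,202).

```bash
cat > h.py <<'E'
from bench import manip
import cv2,numpy as np
from scipy.spatial.transform import Rotation as Ro
def ray(p,px,fish=False):
    K=p['intrinsics'];T=np.array(p['T']);f=K[0][0]
    x=(px[0]-K[0][2])/f;y=(px[1]-K[1][2])/f
    if fish:
        r=np.hypot(x,y);s=np.sin(r)/max(r,1e-9);d=np.array([x*s,y*s,np.cos(r)])
    else: d=np.array([x,y,1])
    return T[:3,3],T[:3,:3]@d
def atz(p,px,z,fish=False):
    o,d=ray(p,px,fish);return o+d*(z-o[2])/d[2]
def proj(p,X,fish=False):
    K=p['intrinsics'];T=np.array(p['T']);c=T[:3,:3].T@(np.array(X)-T[:3,3])
    if fish:
        t=np.arctan2(np.hypot(c[0],c[1]),c[2]);u=c[:2]/np.hypot(c[0],c[1])*t
    else:u=c[:2]/c[2]
    return u*K[0][0]+[K[0][2],K[1][2]]
def tri(rs):
    A=0;b=0
    for o,d in rs:
        d=d/np.linalg.norm(d);P=np.eye(3)-np.outer(d,d);A=A+P;b=b+P@o
    return np.linalg.solve(A,b)
E
python3 - <<'E'
from h import *
s=manip.read_camera('scene');d=manip.read_camera('side')
print('saucer',atz(s,(421,296),.008),atz(d,(322.3,346),.008))
print('knob',tri([ray(s,(419,293)),ray(d,(318,340))]))
print('fit',tri([ray(s,(271,241)),ray(d,(345,217))]))
print('shaft',tri([ray(s,(250,230)),ray(d,(360,202))]))
for n,p,(x,y) in(('s',s,(225,200)),('d',d,(310,160))):
    c=p['frame'][y:y+100,x:x+100];a=cv2.resize(c,(400,400),interpolation=cv2.INTER_CUBIC)
    (x,y)=(385,260) if n=='s' else (285,305)
    b=cv2.resize(p['frame'][y:y+75,x:x+75],(400,400),interpolation=cv2.INTER_CUBIC)
    cv2.imwrite(f'pics/{n}_crop.png',np.hstack([a,b]))
E
```

```text
saucer [0.47237645 0.27500287 0.008     ] [0.46962959 0.27591534 0.008     ]
knob [0.47923392 0.27175985 0.02013733]
fit [ 0.53080041 -0.17674594  0.0250464 ]
shaft [ 0.51029233 -0.27828287  0.01391768]
```

View pics/s_crop.png

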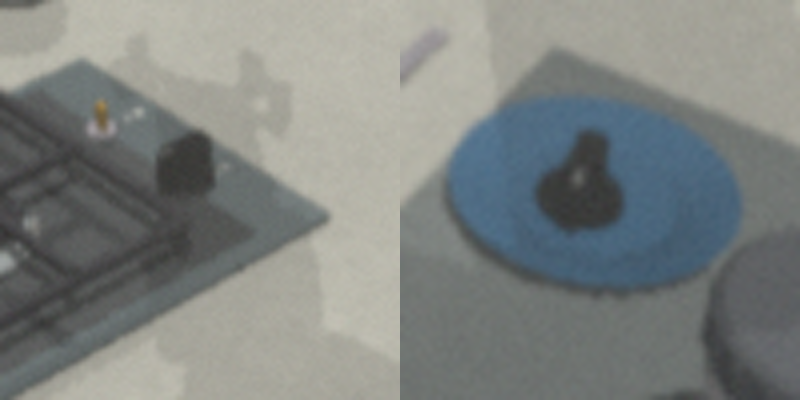

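Emit:
jog_arm([
  [[0.356,-0.14,0,0,0,0,0.0854],[0.356,-0.14,0,0,0,0,0.0854],[0.356,-0.14,0,0,0,0,0.0854],[0.356,-0.14,0,0,0,0,0.0854],[0.356,-0.14,0,0,0,0,0.0854],[0.356,-0.14,0,0,0,0,0.0854],[0.356,-0.14,0,0,0,0,0.0854],[0.356,-0.14,0,0,0,0,0.0854],[0.356,-0.14,0,0,0,0,0.0854]],
])

```text
time_s: 2.28
position: [0.4713, -0.2288, 0.2313]
ee_rot: [-180.0, 0.0, 21.4]
force: [0.1, 0.8, -0.4]
gripper_width: 0.0855
finger_force: 0.0
```

```bash
python3 - <<'E'
from h import *
s=manip.read_state();print(s['time_s'],s['position'],s['ee_rot'],s['joint_pos'],s['dq'])
p=manip.read_camera('wrist');cv2.imwrite('pics/w1.png',p['frame']);np.savez('w1.npz',K=p['intrinsics'],T=p['T'],f=p['frame'])
for t in('shaft_tip','fitted_top','knob_nose','hob'): print(t,[(d['pixel'],round(d['p'],2)) for d in manip.search_frame(p,t)][:3])
E
```

```text
2.275 [ 0.47133227 -0.22878873  0.23132512] [-1.79996215e+02  2.41511775e-02  2.13978824e+01] [-2.58834473e+01  1.35556782e+01 -8.90311211e-01  7.55731757e+01
 -1.51758199e-02  1.32718674e+02] [-0.58513319 -0.18172769 -0.00427071  0.02487673  0.02193584  0.19331085]
shaft_tip [([585.8, 245.1], 0.57)]
fitted_top [([289.7, 119.8], 0.82)]
knob_nose []
hob [([386.8, 94.2], 0.95)]
```

View pics/w1.png

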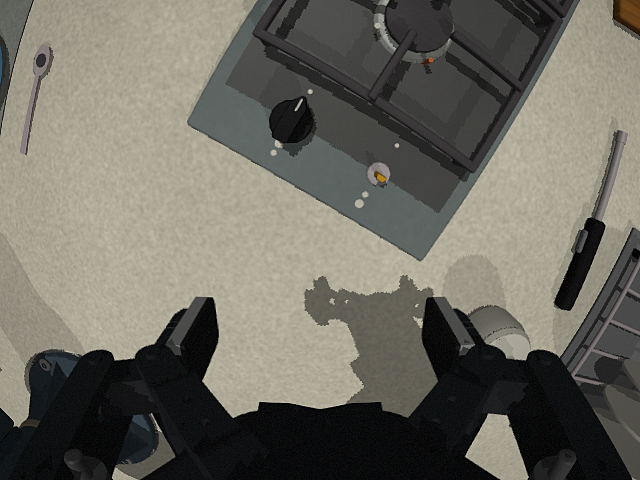

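The wrist view shows the shaft at about (381,178), with the fitted knob centred near (290,118) and its nose pointing to the upper right. The hob's front edge runs from (190,123) to (421,260).

```bash
python3 - <<'E'
from h import *
z=np.load('w1.npz');p=dict(intrinsics=z['K'],T=z['T'],frame=z['f'])
a=atz(p,(190,123),.008,True);b=atz(p,(421,260),.008,True);print('edge',a,b,np.linalg.norm(a-b),'edge dir normal deg',np.degrees(np.arctan2(-(b-a)[0],(b-a)[1]))+180)
S=atz(p,(381,178),.031,True);print('shaft',S)
n=atz(p,(300,99),.047,True);t=atz(p,(285,130),.047,True);print(n,t,np.degrees(np.arctan2(*(n-t)[[1,0]])))
F=atz(p,(290,119),.047,True);print('fit',F,np.linalg.norm((F-S)[:2]))
c1=cv2.resize(p['frame'][150:205,355:410],(400,400),interpolation=cv2.INTER_CUBIC)
c2=cv2.resize(p['frame'][85:155,255:325],(400,400),interpolation=cv2.INTER_CUBIC)
cv2.imwrite('pics/c1.png',np.hstack([c1,c2]))
E
```

```text
edge [ 0.49551906 -0.0791251   0.008     ] [ 0.44574403 -0.35774666  0.008     ] 0.2830327342801507 edge dir normal deg 349.87110817212647
shaft [ 0.512876   -0.27501184  0.031     ]
[ 0.55309612 -0.17913292  0.047     ] [ 0.52296501 -0.17665549  0.047     ] -4.700389945114712
fit [ 0.53357247 -0.17731546  0.047     ] 0.09986453972702236
```

View pics/c1.png

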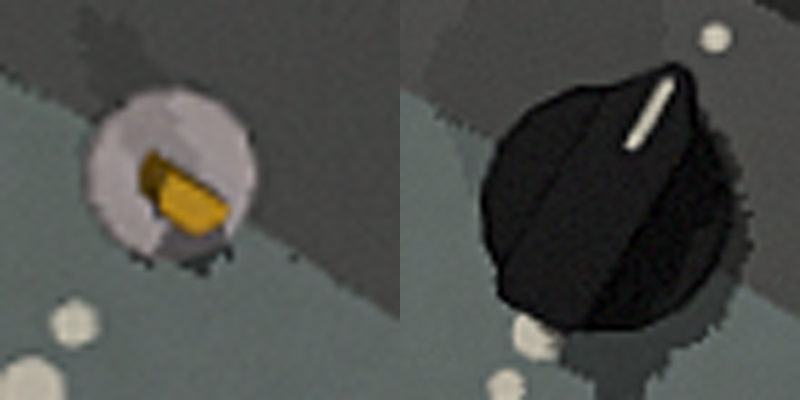

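The shaft tip is at about (0.513,-0.275), 99.9 mm from the fitted knob against the 100 mm given. The hob's yaw comes out at about -10 to -12°. Next I move over the saucer.

Emit:
jog_arm([
  [[0.165,-0.448,0.03,0,0,-0.67,0.0854],[0.165,-0.448,0.03,0,0,-0.67,0.0854],[0.165,-0.448,0.03,0,0,-0.67,0.0854],[0.165,-0.448,0.03,0,0,-0.67,0.0854],[0.165,-0.448,0.03,0,0,-0.67,0.0854],[0.165,-0.448,0.03,0,0,-0.67,0.0854],[0.165,-0.448,0.03,0,0,-0.67,0.0854],[0.165,-0.448,0.03,0,0,-0.67,0.0854],[0.165,-0.448,0.03,0,0,-0.67,0.0854],[0.165,-0.448,0.03,0,0,-0.67,0.0854]],
])

```text
time_s: 3.78
position: [0.4617, 0.2489, 0.2013]
ee_rot: [-180.0, 0.0, 59.9]
force: [-0.2, 0.7, -0.0]
gripper_width: 0.0852
finger_force: 0.0
```

```bash
python3 - <<'E'
from h import *
z=np.load('w1.npz');p=dict(intrinsics=z['K'],T=z['T'],frame=z['f'])
a=atz(p,(293.85,110.9),.047,True);b=atz(p,(302.6,99.4),.047,True);print('line dir',np.degrees(np.arctan2(*(b-a)[[1,0]])),a,b)
S=atz(p,(381.5,176.8),.031,True);print('shaft',S)
s=manip.read_state();print(s['time_s'],s['position'],s['ee_rot'],s['joint_pos'])
p=manip.read_camera('wrist');np.savez('w2.npz',K=p['intrinsics'],T=p['T'],f=p['frame'])
cs=[]
for t in('knob_center','knob_nose','saucer'):
    r=manip.search_frame(p,t);print(t,[(d['pixel'],round(d['p'],2)) for d in r][:3])
    if t=='knob_center': c=r[0]['pixel']
x,y=int(c[0])-40,int(c[1])-40
y=max(y,0);x=max(x,0)
print(x,y);cv2.imwrite('pics/c2.png',np.hstack([cv2.resize(p['frame'][y:y+80,x:x+80],(480,480),interpolation=cv2.INTER_CUBIC),np.pad(cv2.resize(p['frame'],(320,240)),((0,240),(0,0),(0,0)))]))
E
```

```text
line dir -15.895654427208667 [ 0.54141959 -0.17790837  0.047     ] [ 0.55355923 -0.18136544  0.047     ]
shaft [ 0.51411191 -0.27500094  0.031     ]
3.775 [0.46166986 0.24885707 0.20126411] [-1.79995781e+02  2.84933316e-02  5.98649303e+01] [ 2.83329169e+01  1.42878164e+01 -4.35000697e+00  7.13886695e+01
 -1.13050079e-02  1.48467990e+02]
knob_center [([322.6, 174.8], 0.97)]
knob_nose [([324.9, 174.8], 0.64)]
saucer [([303.2, 162.1], 0.98)]
282 134
```

View pics/c2.png

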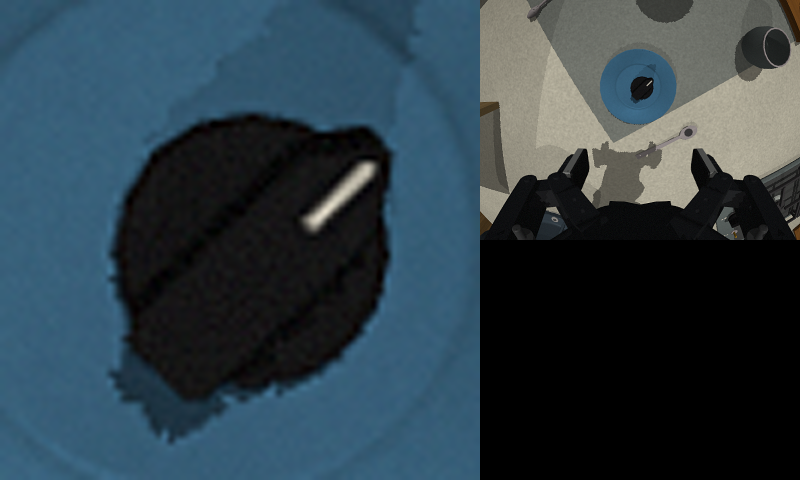

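The wrist view shows the loose knob centred near pixel (324,176). Its white line points to the upper right, about 44° from image horizontal, and the bystanders are clear of the approach.

```bash
python3 - <<'E'
from h import *
z=np.load('w2.npz');p=dict(intrinsics=z['K'],T=z['T'],frame=z['f'])
w=lambda c,zz:atz(p,(281.6+c[0]/6,133.6+c[1]/6),zz,True)
for n,a,b in(('line',(313,224),(372,167)),('e1',(150,300),(320,140)),('e2',(245,358),(370,250))):
    A=w(a,.036);B=w(b,.036);print(n,A,B,np.degrees(np.arctan2(*(B-A)[[1,0]])))
print('skirt c',w((251,253),.012),'r',[np.linalg.norm(w(a,.012)-w(b,.012))/2 for a,b in(((117,253),(385,253)),((251,117),(251,390)))])
m=w((313,224),.036);d=w((372,167),.036)-m;d/=np.linalg.norm(d)
for c in ((251,253),):
    C=w(c,.012);r=C-m;r[2]=0;print('offset of skirt centre from line',r-d*np.dot(r,d),'along nose end',np.dot((w((372,167),.036)-C),d))
f=p['frame'];hsv=cv2.cvtColor(f,cv2.COLOR_BGR2HSV);
m=manip.masks_of
E
```

```text
line [0.48853151 0.27112329 0.036     ] [0.49961732 0.27400841 0.036     ] 14.587818839912543
e1 [0.46344052 0.27325135 0.036     ] [0.49523916 0.28087835 0.036     ] 13.487778655113239
e2 [0.4707584  0.25934641 0.036     ] [0.49360726 0.26396012 0.036     ] 11.415846352533153
skirt c [0.4773084  0.26851726 0.012     ] r [np.float64(0.020159937029152853), np.float64(0.020873461159531433)]
offset of skirt centre from line [-7.67376023e-05  2.94857166e-04  0.00000000e+00] along nose end 0.022972764776623272
```

Emit:
jog_arm([
  [[0.0247,0.0034,0.08,0,0,-1.17,0.05],[0.0247,0.0034,0.08,0,0,-1.17,0.05],[0.0247,0.0034,0.08,0,0,-1.17,0.05],[0.0247,0.0034,0.08,0,0,-1.17,0.05],[0.0247,0.0034,0.08,0,0,-1.17,0.05],[0.0247,0.0034,0.08,0,0,-1.17,0.05],[0.0247,0.0034,0.08,0,0,-1.17,0.05],[0.0247,0.0034,0.08,0,0,-1.17,0.05]],
])

```text
time_s: 4.97
position: [0.4774, 0.2683, 0.1216]
ee_rot: [180.0, -0.0, 126.8]
force: [0.1, -0.1, 0.1]
gripper_width: 0.0498
finger_force: 0.0
```

Emit:
jog_arm([
  [[0,0,0.04,0,0,-1.17,0.05],[0,0,0.04,0,0,-1.17,0.05],[0,0,0.04,0,0,-1.17,0.05],[0,0,0.04,0,0,-1.17,0.05],[0,0,0.04,0,0,-1.17,0.05],[0,0,0.04,0,0,-1.17,0.05],[0,0,0.04,0,0,-1.17,0.05],[0,0,0.04,0,0,-1.17,0.05],[0,0,0.04,0,0,-1.17,0.05]],
])

```text
time_s: 6.1
position: [0.4772, 0.2688, 0.0814]
ee_rot: [180.0, 0.0, -166.2]
force: [0.2, 0.9, 0.5]
gripper_width: 0.0499
finger_force: 0.0
```

```bash
python3 - <<'E'
from h import *
s=manip.read_state();print(s['time_s'],s['position'],s['ee_rot'],s['joint_pos'],s['gripper_width'])
p=manip.read_camera('wrist');np.savez('w3.npz',K=p['intrinsics'],T=p['T'],f=p['frame'])
for t in('knob_center','knob_nose'):
    r=manip.search_frame(p,t);print(t,[(d['pixel'],round(d['p'],2)) for d in r][:3])
f=p['frame'].copy()
k=np.array([.477,.2685,0]);u=np.array([np.cos(np.radians(14)),np.sin(np.radians(14)),0])
cr=f[130:380,160:480];cr=cv2.resize(cr,(768,600),interpolation=cv2.INTER_CUBIC)
for X in (k+[0,0,.036],k+u*.026+[0,0,.036],k-u*.0195+[0,0,.036]):
    q=proj(p,X,True);print(q);cv2.circle(cr,tuple(int(v) for v in((q-[160,130]+.5)*2.4)),3,(0,0,255),1)
cv2.imwrite('pics/w3.png',cr)
E
```

```text
6.1 [0.47721212 0.26882204 0.08140623] [ 1.79993080e+02  5.07002690e-03 -1.66188171e+02] [ 2.93903609e+01  2.10930335e+01 -1.31272570e+01  5.57729674e+01
  5.30376377e-03  1.55785319e+01] 0.04992963210290869
knob_center [([320.4, 250.7], 0.74)]
knob_nose [([324.8, 251.1], 0.61)]
[320.53868309 262.42903924]
[320.71573712 304.19089428]
[320.38995384 228.31584929]
```

View pics/w3.png

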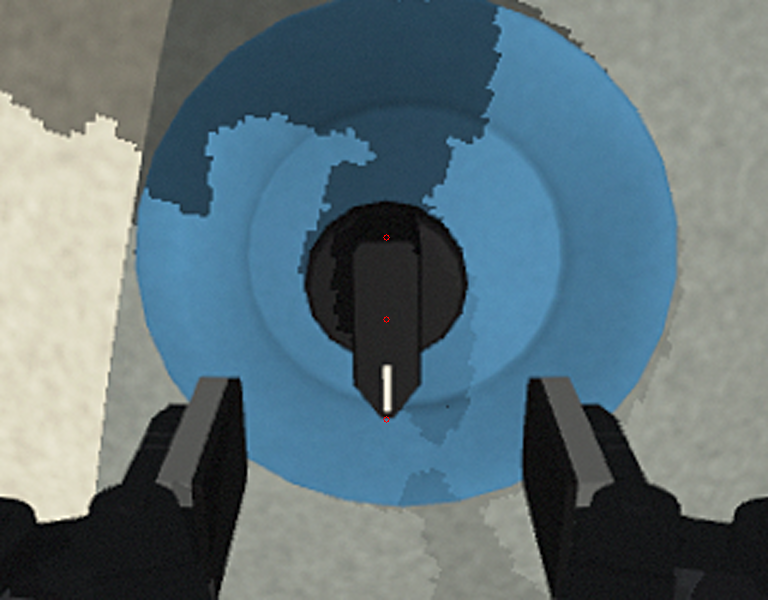

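The view shows the knob aligned with the tool to within about 1 mm, with nose and tail on the predicted marks. I can descend and grip.

Emit:
jog_arm([
  [[0,0,0.035,0,0,0,0.05],[0,0,0.063,0,0,0,0.05],[0,0,0.063,0,0,0,0.05],[0,0,0.063,0,0,0,0.05],[0,0,0.063,0,0,0,0.0],[0,0,0.063,0,0,0,0.0],[0,0,0.063,0,0,0,0.0],[0,0,0.063,0,0,0,0.0],[0,0,0.063,0,0,0,0.0],[0,0,0.063,0,0,0,0.0]],
], grip_force=70)

```text
time_s: 7.5
position: [0.4777, 0.2694, 0.0195]
ee_rot: [180.0, 0.1, -166.1]
force: [-0.2, -0.1, 5.8]
gripper_width: 0.0143
finger_force: 68.9
```

Emit:
jog_arm([
  [[0,0,-0.03,0,0,0,0.0],[0,0,-0.08,0,0,0,0.0],[0,0,-0.12,0,0,0,0.0],[0,0,-0.12,0,0,0,0.0]],
])

```text
time_s: 8.0
position: [0.4789, 0.2701, 0.142]
ee_rot: [179.9, 0.4, -166.1]
force: [0.3, -0.1, -1.1]
gripper_width: 0.0144
finger_force: 68.3
```

Emit:
jog_arm([
  [[0.004,-0.045,0,0,0,0.05,0],[0.01,-0.1,0,0,0,0.1,0],[0.015,-0.16,0,0,0,0.16,0],[0.02,-0.22,0,0,0,0.22,0],[0.025,-0.28,0,0,0,0.28,0],[0.03,-0.34,0,0,0,0.34,0],[0.035,-0.4,0,0,0,0.4,0],[0.04,-0.46,0,0,0,0.443,0],[0.045,-0.515,0,0,0,0.443,0],[0.05,-0.558,0,0,0,0.443,0]],
])

```text
time_s: 9.25
position: [0.5625, -0.2868, 0.1373]
ee_rot: [180.0, -0.1, 168.5]
force: [0.9, 0.5, -0.8]
gripper_width: 0.0143
finger_force: 68.4
```

Emit:
jog_arm([
  [[0,0,0,0,0,0,0],[0,0,0,0,0,0,0],[0,0,0,0,0,0,0]],
])

```text
time_s: 9.62
position: [0.5627, -0.2833, 0.1381]
ee_rot: [180.0, -0.0, 168.6]
force: [-0.2, -0.1, -0.9]
gripper_width: 0.0141
finger_force: 68.5
```

```bash
python3 - <<'E'
from h import *
s=manip.read_state();print(s['time_s'],s['position'],s['ee_rot'],s['joint_pos'],s['gripper_width'],s['force'])
p=manip.read_camera('wrist');np.savez('w4.npz',K=p['intrinsics'],T=p['T'],f=p['frame'])
f=p['frame']
a=cv2.resize(f[90:330,180:500],(800,600),interpolation=cv2.INTER_CUBIC);cv2.imwrite('pics/w4.png',a)
for z in(.031,.047): 
  for X in ((.5135,-.275),(.5336,-.1773)): print(z,proj(p,X+(z,),True))
print('fitted',[(d['pixel'],d['p']) for d in manip.search_frame(p,'fitted_top')][:2],[(d['pixel'],d['p']) for d in manip.search_frame(p,'shaft_tip')][:2])
E
```

```text
9.625 [ 0.56273867 -0.28331575  0.13810575] [ 1.79976078e+02 -4.00729060e-02  1.68624674e+02] [-2.67294391e+01  2.62830739e+01  4.37756047e+00  6.81394634e+01
  1.24575352e-02 -1.53541099e+01] 0.014118310628831046 [-0.17878575 -0.11538954 -0.88893228]
0.031 [318.28599164 158.47869798]
0.031 [459.61247194 162.37338248]
0.047 [318.18003174 161.17448649]
0.047 [468.03311978 165.39031039]
fitted [([454.0, 161.0], 0.69), ([316.7, 289.8], 0.68)] [([320.6, 156.2], 0.63)]
```

View pics/w4.png

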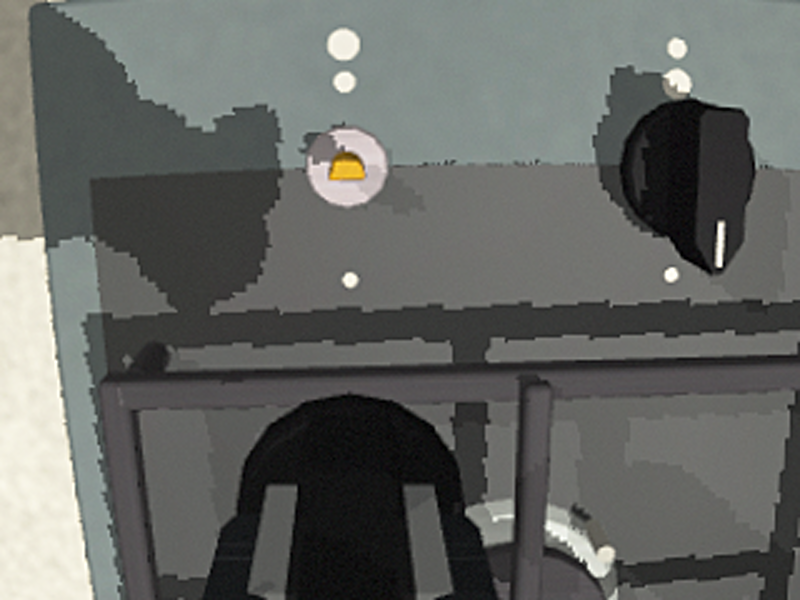

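The view shows the bare shaft's D at about pixel (318.7,159), which matches the predicted position. The held knob is upright and centred near column 320. I'll check yaw and the in-hand offset.

```bash
python3 - <<'E'
from h import *
z=np.load('w4.npz');p=dict(intrinsics=z['K'],T=z['T'],frame=z['f'])
w=lambda c,zz:atz(p,(180-.3+c[0]/2.5,90-.3+c[1]/2.5),zz,True)
ang=lambda a,b:np.degrees(np.arctan2(*(b-a)[[1,0]]))
for a,b,zz in(((350,281),(671,274),.008),((344,44),(677,48),.008),((345,82),(677,82),.008),((107,382),(800,362),.059)):
    print('y dir-90',ang(w(a,zz),w(b,zz))-90, np.linalg.norm(w(a,zz)-w(b,zz)))
print('x dir',ang(w((344,44),.008),w((350,281),.008)),ang(w((677,48),.008),w((671,274),.008)))
print('fit line',ang(w((722,222),.047),w((718,268),.047)))
print('shaft',w((347,173),.031))
P=np.array([.5627,-.2833,0]);a=np.radians(168.6);tx=np.array([np.cos(a),np.sin(a),0]);ty=np.array([np.sin(a),-np.cos(a),0])
for zz in(.1246,.1326):
    for X in(P+tx*.021,P+ty*.021,P-ty*.021): print(zz,(proj(p,X+[0,0,zz],True)+.3-[180,90])*2.5)
E
```

```text
y dir-90 -9.621003094095627 0.10049902212984105
y dir-90 -9.934567448936221 0.10007347619140314
y dir-90 -9.496111965559791 0.10016622776618488
y dir-90 -9.80581269757593 0.1858492348071418
x dir -10.061584245993183 -9.716572251837537
fit line -11.549147097674926
shaft [ 0.51380987 -0.27491611  0.031     ]
0.1246 [353.51268773 390.2742474 ]
0.1246 [465.19761711 495.08511339]
0.1246 [241.70254131 495.35361544]
0.1326 [353.65928228 405.98233704]
0.1326 [470.18250094 514.472193  ]
0.1326 [236.97456654 514.76361677]
```

```bash
python3 - <<'E'
from h import *
z=np.load('w3.npz');p=dict(intrinsics=z['K'],T=z['T'],frame=z['f'])
P=np.array([.4772,.2688,0]);a=np.radians(-166.2);tx=np.array([np.cos(a),np.sin(a),0]);ty=np.array([np.sin(a),-np.cos(a),0])
for r in(0,.0005,.001,.0015):
  Q=P-tx*r
  print(r,[((proj(p,Q+X,True)+.3-[160,130])*2.4).round(1) for X in(tx*.021+[0,0,.006],tx*.021+[0,0,.014],ty*.021+[0,0,.014],tx*.0195+[0,0,.036],-tx*.026+[0,0,.036])])
f=p['frame'];g=cv2.cvtColor(f,cv2.COLOR_BGR2GRAY)
print(g[208:240,321].tolist());print(g[295:312,321].tolist())
z=np.load('w4.npz');g=cv2.cvtColor(z['f'],cv2.COLOR_BGR2GRAY);print(g[242:256,320].tolist(),'row',[ (r,np.where(g[r,265:380]<28)[0][[0,-1]]+265) for r in (256,262,268,274,280)])
E
```

```text
0 [array([386.7, 197.4]), array([386.8, 205.6]), array([470.2, 286.2]), array([387.1, 237.8]), array([387.1, 419.7])]
0.0005 [array([386.7, 199.4]), array([386.8, 207.6]), array([470.1, 288.1]), array([387.1, 240. ]), array([387.1, 421.6])]
0.001 [array([386.7, 201.3]), array([386.8, 209.6]), array([470.1, 290. ]), array([387.1, 242.1]), array([387.1, 423.4])]
0.0015 [array([386.7, 203.2]), array([386.8, 211.5]), array([470. , 291.8]), array([387.1, 244.3]), array([387.1, 425.2])]
[65, 62, 63, 64, 66, 51, 2, 12, 19, 12, 16, 15, 13, 8, 14, 19, 8, 14, 12, 15, 13, 18, 16, 33, 42, 41, 39, 39, 41, 37, 38, 38]
[248, 247, 248, 249, 251, 255, 147, 47, 22, 91, 118, 113, 112, 112, 112, 113, 111]
[77, 84, 84, 87, 75, 49, 11, 13, 17, 14, 13, 20, 16, 21] row [(256, array([294, 345])), (262, array([287, 353])), (268, array([282, 357])), (274, array([278, 361])), (280, array([277, 363]))]
```

Emit:
jog_arm([
  [[0.025,-0.0007,0,0,0,-0.029,0],[0.0497,-0.0013,0,0,0,-0.029,0],[0.0497,-0.0013,0.04,0,0,-0.029,0],[0.0497,-0.0013,0.08,0,0,-0.029,0],[0.0497,-0.0013,0.08,0,0,-0.029,0],[0.0497,-0.0013,0.08,0,0,-0.029,0],[0.0497,-0.0013,0.08,0,0,-0.029,0]],
])

```text
time_s: 10.65
position: [0.5151, -0.2764, 0.0601]
ee_rot: [-180.0, 0.1, 170.2]
force: [-0.4, -0.1, -0.4]
gripper_width: 0.0142
finger_force: 68.4
```

```bash
python3 - <<'E'
from h import *
s=manip.read_state();print(s['time_s'],s['position'],s['ee_rot'],s['force'],s['torque'])
cs=[]
for n in('side','scene'):
    p=manip.read_camera(n);q=proj(p,(.5137,-.2747,.031)).round().astype(int);print(n,q)
    c=p['frame'][q[1]-35:q[1]+25,q[0]-20:q[0]+20];cs.append(cv2.resize(c,(400,600),interpolation=cv2.INTER_CUBIC))
cv2.imwrite('pics/h5.png',np.hstack(cs))
E
```

```text
10.65 [ 0.51511706 -0.27642041  0.06007705] [-1.79954615e+02  1.49472706e-01  1.70226663e+02] [-0.36708819 -0.14620265 -0.44852628] [-0.05803162 -0.00566713 -0.03516964]
side [358 199]
scene [249 225]
```

View pics/h5.png

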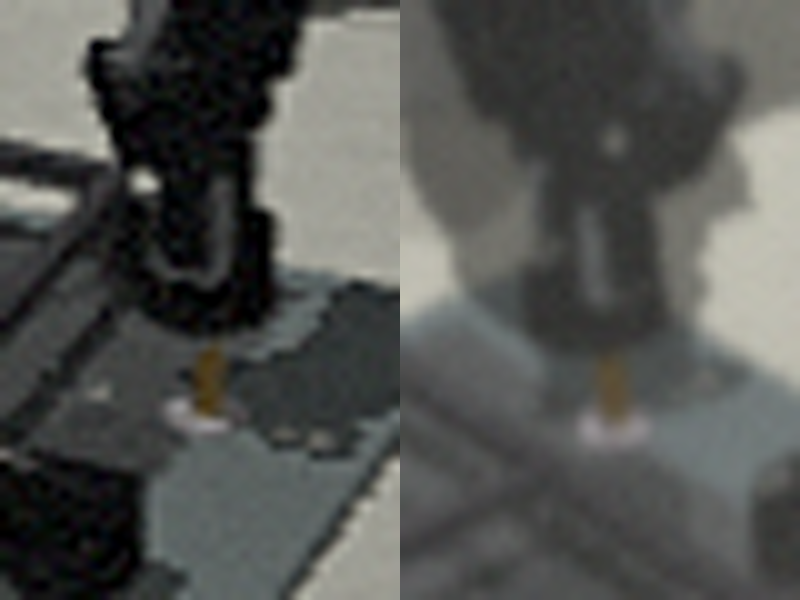

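Both views show the knob upright above the shaft. In the scene view the shaft sits slightly right of the knob, which matches the 2.2 mm error in the measured pose, so I correct that first.

Emit:
jog_arm([
  [[0.0017,0.0015,0,0,0,0,0],[0.0017,0.0015,0,0,0,0,0],[0.0017,0.0015,0,0,0,0,0],[0.0017,0.0015,0,0,0,0,0]],
])

```text
time_s: 11.25
position: [0.5125, -0.2742, 0.0583]
ee_rot: [180.0, -0.0, 170.2]
force: [0.4, -0.3, -0.7]
gripper_width: 0.0144
finger_force: 68.4
```

```bash
python3 - <<'E'
from h import *
s=manip.read_state();print(s['time_s'],s['position'],s['ee_rot'],s['dq'])
for n in('side','scene'):
    p=manip.read_camera(n);f=p['frame'].astype(int)
    q=proj(p,(.5137,-.2747,.031)).round().astype(int);w=f[q[1]-8:q[1]+8,q[0]-12:q[0]+13]
    b=(w[...,2]-w[...,0]>35);print(n,q,'brass col',(np.where(b)[1].mean()+q[0]-12).round(2),b.sum())
    for r in range(q[1]-12,q[1]-4):
        g=f[r,q[0]-12:q[0]+13].sum(1)//3;print(r,g.tolist())
E
```

```text
11.25 [ 0.51254536 -0.2742201   0.05828786] [ 1.79995282e+02 -4.03926010e-03  1.70212402e+02] [-0.05926211  0.10296018  0.08288307  0.0300567  -0.07312554 -0.00287259]
side [358 199] brass col 358.5 12
187 [26, 20, 23, 33, 37, 34, 0, 20, 44, 9, 6, 10, 23, 32, 66, 55, 16, 6, 13, 0, 97, 164, 156, 156, 157]
188 [23, 36, 32, 20, 26, 26, 0, 33, 47, 12, 20, 11, 9, 14, 67, 58, 6, 15, 1, 17, 114, 170, 158, 154, 158]
189 [33, 36, 41, 21, 22, 13, 0, 38, 43, 12, 12, 16, 0, 31, 55, 59, 0, 14, 0, 25, 110, 170, 160, 161, 156]
190 [70, 51, 21, 28, 27, 23, 20, 30, 48, 7, 9, 9, 11, 21, 57, 65, 3, 4, 10, 9, 92, 154, 151, 158, 156]
191 [67, 48, 31, 35, 17, 17, 0, 30, 51, 41, 16, 15, 17, 29, 60, 55, 0, 0, 8, 0, 57, 96, 96, 116, 105]
192 [58, 53, 31, 40, 37, 25, 2, 3, 49, 78, 70, 47, 38, 54, 65, 39, 15, 6, 1, 27, 66, 100, 93, 95, 96]
193 [53, 68, 61, 33, 30, 36, 22, 9, 5, 14, 9, 22, 40, 50, 25, 13, 11, 2, 1, 12, 27, 64, 71, 96, 99]
194 [69, 58, 33, 33, 41, 34, 40, 18, 13, 18, 0, 5, 3, 5, 13, 11, 8, 15, 0, 0, 48, 97, 105, 98, 84]
scene [249 225] brass col 250.0 2
213 [108, 111, 110, 112, 109, 109, 93, 75,
[... 162 characters left out ...]
103, 113, 113, 117, 139, 177]
215 [112, 112, 109, 108, 103, 96, 80, 80, 77, 66, 62, 83, 89, 78, 61, 53, 51, 51, 66, 97, 111, 116, 129, 161, 182]
216 [112, 109, 105, 101, 92, 81, 70, 70, 66, 60, 60, 78, 91, 78, 61, 50, 56, 53, 64, 93, 111, 115, 131, 171, 185]
217 [108, 97, 94, 88, 77, 66, 59, 60, 54, 51, 59, 76, 88, 77, 61, 55, 54, 56, 63, 84, 109, 115, 131, 166, 184]
218 [98, 87, 83, 77, 71, 60, 54, 49, 53, 52, 58, 76, 90, 80, 61, 58, 59, 57, 58, 78, 106, 116, 120, 150, 180]
219 [94, 86, 79, 79, 73, 64, 57, 50, 51, 50, 57, 72, 85, 88, 68, 62, 59, 60, 59, 76, 103, 113, 110, 136, 173]
220 [106, 89, 78, 77, 75, 60, 53, 49, 51, 50, 49, 62, 77, 83, 70, 62, 57, 58, 53, 72, 103, 110, 116, 139, 174]
```

Emit:
jog_arm([
  [[-0.0012,-0.0003,0.005,0,0,0,0],[-0.0012,-0.0003,0.01,0,0,0,0],[-0.0012,-0.0003,0.01,0,0,0,0],[-0.0012,-0.0003,0.01,0,0,0,0],[-0.0012,-0.0003,0.01,0,0,0,0],[-0.0012,-0.0003,0.01,0,0,0,0]],
])

```text
time_s: 12.1
position: [0.5138, -0.2747, 0.0484]
ee_rot: [-180.0, 0.0, 170.2]
force: [-0.2, 0.6, -0.5]
gripper_width: 0.0143
finger_force: 68.4
```

Emit:
jog_arm([
  [[0,0,0,0,0,0,0],[0,0,0,0,0,0,0]],
])

```text
time_s: 12.35
position: [0.5137, -0.2747, 0.0483]
ee_rot: [180.0, 0.0, 170.2]
force: [-0.3, -0.3, 0.0]
gripper_width: 0.0139
finger_force: 68.4
```

Emit:
jog_arm([
  [[0,0,0.0015,0,0,0,0],[0,0,0.003,0,0,0,0],[0,0,0.0045,0,0,0,0],[0,0,0.006,0,0,0,0],[0,0,0.007,0,0,0,0],[0,0,0.007,0,0,0,0]],
])

```text
time_s: 13.1
position: [0.5138, -0.2747, 0.0412]
ee_rot: [180.0, 0.0, 170.2]
force: [1.5, -0.4, -0.9]
gripper_width: 0.0144
finger_force: 68.4
```

Emit:
jog_arm([
  [[0,0,0.0015,0,0,0,0],[0,0,0.003,0,0,0,0],[0,0,0.0045,0,0,0,0],[0,0,0.006,0,0,0,0],[0,0,0.006,0,0,0,0]],
])

```text
time_s: 13.72
position: [0.5138, -0.2747, 0.0352]
ee_rot: [180.0, 0.0, 170.2]
force: [3.2, -0.5, -2.7]
gripper_width: 0.0143
finger_force: 68.3
```

Emit:
jog_arm([
  [[-0.0003,0,0.0015,0,0,0,0],[-0.0005,0,0.003,0,0,0,0],[-0.0005,0,0.0045,0,0,0,0],[-0.0005,0,0.0055,0,0,0,0],[-0.0005,0,0.0055,0,0,0,0],[-0.0005,0,0.0055,0,0,0,0]],
])

```text
time_s: 14.48
position: [0.514, -0.2747, 0.03]
ee_rot: [180.0, -0.0, 170.2]
force: [-1.5, 0.4, 4.1]
gripper_width: 0.0147
finger_force: 68.9
```

Emit:
jog_arm([
  [[0,0,0.001,0,0,0,0],[0,0,0.002,0,0,0,0],[0,0,0.003,0,0,0,0],[0,0,0.004,0,0,0,0],[0,0,0.005,0,0,0,0],[0,0,0.006,0,0,0,0],[0,0,0.006,0,0,0,0]],
])

```text
time_s: 15.35
position: [0.5142, -0.2748, 0.0251]
ee_rot: [-180.0, 0.0, 170.2]
force: [-3.9, 3.3, 18.6]
gripper_width: 0.0141
finger_force: 71.1
```

```bash
python3 - <<'E'
from h import *
s=manip.read_state();print(s['time_s'],s['position'],s['force'],s['torque'])
p=manip.read_camera('wrist');a=cv2.resize(p['frame'][130:370,160:480],(480,360))
q=manip.read_camera('side');b=cv2.resize(q['frame'][165:225,325:385],(320,320),interpolation=cv2.INTER_CUBIC)
cv2.imwrite('pics/z.png',np.hstack([a,np.pad(b,((0,40),(0,0),(0,0)))]))
E
```

```text
15.35 [ 0.51418607 -0.2748208   0.02514383] [-3.90222279  3.34093568 18.5904118 ] [ 0.55572018  1.06573567 -0.01385544]
```

View pics/z.png

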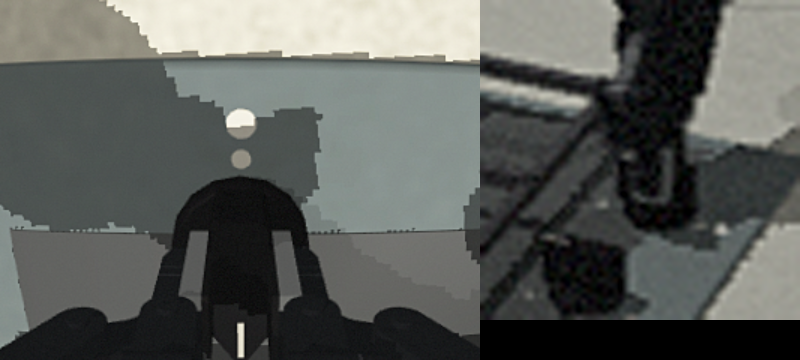

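The view shows the knob down on the hob and still gripped, upright, with its white line parallel to the hob's x axis. The force of 18.6 N is above the spring's 9 N, so it is at the end stop, and I hand in.

```bash
python3 -c "
from bench import manip
print(manip.job_done())"
```

```text
the job is handed in; nothing more can be done
None
```

The knob is on the bare shaft flat to flat, pressed in to the end stop and still held by the gripper. I handed the job in at about 15.4 s, and the hand-in gave no verdict.

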